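Cover the drying tray and stand its marker up

ROBOT

A 6-joint arm with a two-finger parallel gripper is mounted at the origin on the work surface. World frame = base frame: x ahead of the robot, y to its left, z up, the work surface at z = 0. Lengths are in mm, angles in rad, forces in N, time in s.
With the tool pointing down it reaches from about 350 to 800 mm from the base axis. Payload 7.3 kg.
Tool frame: the origin (TCP) lies on the centre line of the jaws, within the pads' length; the fingertips stand robot.nose_length ahead of it and the grasp point (between the pads) lies 6 mm ahead of it (robot.nose_length is the distance from the TCP to the fingertips, in mm); z points along the fingers, y is the line along which they close (so a half turn about z gives the same grasp; the last joint's range is limited). The gripper opens to 85 mm and grips with 20 to 120 N. Pads are 22 mm wide; open, the fingers measure 114 mm over their backs; the gripper's body (76 mm by 85 mm) begins 54 mm behind the grasp point. The pads swing forward as they close: fully open they stand 13 mm farther back than shut.
Start: joints at [1.159, 0.342, 1.524, -0, 1.275, -0.146], TCP at [137.891, 506.585, 256.322] pointing down, gripper open.
Joint ranges: [-2.53, 2.53], [-0.77, 2.02], [0.04, 2.7], [-1, 4.14], [0.28, 2.66], [-3.11, 3.11]. Speed limits (rad/s): [2.57, 2.57, 3.14, 3.14, 3.14, 3.14].

INTERFACE

Orientations are given as a 3x3 rotation matrix whose columns are the frame's x, y, z axes.
In Python, from cell import readout, imaging, order, robot gives the robot as it stands.
- The arm moves only by the tool arm_command, never from a script. Its argument "motion" is a list of rows, each a list of 3 entries, a list of its own where there are three numbers: the turn, a rotation vector about the tool's x, y, z in rad, then the shift along the tool's x, y, z in cm, then the closure in counts, from 0 (fully open) to 255 (shut). In form: [[[ax, ay, az], [dx, dy, dz], claw], ...]. A call has 1 to 20 rows; each row shifts and turns the commanded pose from where the row before left it, along the tool's axes as they then stand; what a row does not reach is not made up. A row lasts 1/12 s, in which the tool goes at most 41.7 mm and 7.16 degrees, less where a joint would pass 70% of its speed; a pose out of reach is approached as far as the arm can. A call is refused whole if a number of a shift passes 4.17 or a number of a turn 0.125, either way. A call with a gripper value outside its range is refused whole. The fingers move at their own pace and stop on an object; "force" is the grip in N (left out, the last holds). Time passes only in rows, so rows that do not move let the fingers close. It gives the time, the measured TCP pose, the force, the opening and the grip force at its end, in the units of the state.
- readout.get_state(): the state, without advancing time (a new reading comes with each control period).
- imaging.capture(name): name is "scene" or "top"; returns the picture (400x640x3 uint8, red, green, blue); there is no depth.
- imaging.camera_params(name): a dict with "vertical_fov" (degrees; the focal length in pixels is half the picture's height over the tangent of half this angle, whatever the lens; pixels are square), "cx", "cy" (the principal point, pixels), "origin" and "orientation" of the camera in the world. Camera axes: x right, y up, looking along -z (the intrinsics and any distortion apply to the point x, -y, -z); pixel columns grow to the right and rows downward; lengths in mm; the calibration is good to about 2 mm. A picture is of the moment at which its call begins. camera_params takes no time and is no camera call.
- order.hand_in(): hands the job in; it is judged then, once.
The state is a dict: "clock": time; "joints": joint angles; "qvel": joint speeds; "tau": joint torques, N m; "position": TCP position; "tcp_rot": TCP orientation; "force": force on the tool from outside, world axes, zero at the start; "torque": the same for the moment, N m; "gripper_width": finger opening in mm; "grip_force": force on a finger pad.
Only numpy, scipy, OpenCV 4.12 (cv2) and the standard library are available. Lean on these libraries where they do the work, as an engineer would, in place of code of your own. Each camera call takes 0.05 s, during which the arm holds its last target. There are 200 camera calls.

TASK

With the fingertips only, push the open mesh cover of the wooden ravioli tray over so that it falls shut on the tray. Once it is shut, gently push the foot of the fallen green marker so that the marker stands upright on its steel foot again, about where it lies. Grip and lift nothing, and leave the red marker and everything else alone.

Things in the scene. Friction and masses are not known exactly. Their poses are not given: they have to be found in the camera images.
- tray: Fixed wooden drying tray with ravioli in it, 240 (its x) x 170 (its y) x 50 mm high. Origin: centre of its underside, on the table. The mesh cover is hinged along the top of its -y rim (the line y = -85, z = 50 mm in the tray's frame, parallel to its x).
- cover (a joint): Angle of the mesh cover in rad: 0 = shut flat on the tray; 1.57 = upright; it starts open, leaning back towards the tray's -y side (1.6 to 1.76; stop at 1.9). Wooden frame 240 x 170 x 14 mm with wire mesh (solid to a finger), 220 g. The hinge is slightly stiff: the cover stays put near upright; pushed towards the tray's +y to below about 1.1 rad it falls shut by itself in about a second.
- cover_edge (a point): Middle of the cover's free edge, on its outer face (the upper face when shut), 170 mm from the hinge. With the cover open it is at its top, about 215 mm above the table, and a finger coming from the tray's -y side meets the cover here first.
- green_marker: Loose L-shaped marker lying on its back, about 350 g: green plate 110 x 80 x 6 mm, steel foot 90 x 80 x 8 mm, at right angles. Origin: middle of the heel edge (outer corner of the L), on the table lying or standing. As it lies, the plate is flat on the table along the body's -x (top face at z = 6 mm) and the foot sticks up along +z (80 mm wide along y). Standing, its x axis points straight down.
- marker_push (a point): On the green marker: middle of the foot's inner face (the face above the plate; body x = -8 mm), 70 mm from the heel edge, so 70 mm above the table while it lies; the foot ends 20 mm higher. Pushed here towards body +x with a few newtons, the marker pivots about its heel edge and after about 30 degrees drops onto its foot by itself.
- red_marker: Loose red marker of the same L shape, standing upright (plate 110 mm high, foot 90 mm long towards its +x). Origin: middle of the heel edge on the table. Leave it alone.
- jar: Loose amber glass jar, 70 mm across, 110 mm high, origin at the centre of its underside. Bystander.
- bowl: Loose white bowl, 120 mm across, 50 mm high, origin at the centre of its underside. Bystander.
- stamp: Loose wooden ravioli stamp with a knob, 52 mm across, 75 mm high, origin at the centre of its underside. Bystander.
- mill: Loose wooden pepper mill, 52 mm across, 142 mm high, origin at the centre of its underside. Bystander.

How it is judged (in metres and radians):
On the way, in this order (a step that is already met when the one before it is completed fails the run):
1. the mesh cover is shut on the tray (value of joint cover below 0.05 rad), for 0.2 s.
2. the green marker stands on its foot (angle between green_marker's own x axis and vertical above 3.05 rad), for 0.3 s.
At the end, for the whole second after the job is handed in: The cover is shut (under 0.05 rad), the green marker stands upright on its foot on the table (within 0.09 rad), at rest, its heel within 80 mm of where it lay (value of joint cover below 0.05 rad and angle between green_marker's own x axis and vertical above 3.05 rad and height (world z) of green_marker below 0.01 m and distance of green_marker from where it was at the start of the episode below 0.08 m and linear speed of green_marker below 0.02 m/s); the robot touches nothing.
It fails at once if the green marker is lifted (heel more than 30 mm above the table) (height (world z) of green_marker above 0.03 m).
It fails at once if the green marker is gripped or shoved hard (over 25 N from the fingers) (contact force between the fingers and green_marker above 25 N).
It fails at once if the cover or tray is gripped or pressed hard (over 35 N from the fingers) (contact force between the fingers and tray above 35 N).
It fails at once if the red marker is moved by over 30 mm or tipped (distance of red_marker from where it was at the start of the episode above 0.03 m or angle between red_marker's own z axis and vertical above 0.3 rad).
It fails at once if a bystander is moved by over 30 mm (distance of any of jar, bowl, stamp, mill from where it was at the start of the episode above 0.03 m).
It also fails if it takes over 48 s, if anything falls off the work surface, if the arm or the gripper's body presses on something with over 40 N, if the wrist force passes 120 N, or if a joint passes its speed limit or range.

## Working session

There is one attempt and no reset: what is moved stays moved. The work goes in short steps, Python scripts to look and compute and a tool call to move; the robot and the scene stay as the last step left them, time stands still between calls to the robot, and variables do not carry over. Pictures are saved under pics/ and viewed, at most 10 in all, crops included, and the job is handed in when it is done.

Besides the shell and the picture viewer there is one more tool, called after "Request:" by a JSON object that holds its "fn" and its "kwargs", one argument or row to a line. arm_command: Moves the arm, as the interface text tells. Its arguments: {"type":"object","properties":{"motion":{"type":"array","items":{"type":"array"}},"force":{"type":"number"}},"required":["motion"]}

```bash
mkdir -p pics
python3 - <<'E'
from cell import readout, imaging, order, robot
import cv2
for n in("scene","top"):
    cv2.imwrite(f"pics/{n}0.png",imaging.capture(n)[:,:,::-1]); print(n,imaging.camera_params(n))
print(readout.get_state()); print(robot.nose_length)
E
```

```text
scene {'vertical_fov': 48.8817018424917, 'cx': 324.8786762994288, 'cy': 197.3701584502207, 'origin': array([ 918.87107336, -645.92527185,  876.80216277]), 'orientation': array([[ 0.86047429, -0.38481391,  0.33391954],
       [ 0.50945014,  0.64126159, -0.57379799],
       [ 0.00667568,  0.66385377,  0.74783261]])}
top {'vertical_fov': 49.623393244067245, 'cx': 318.7318352725612, 'cy': 196.3603422183757, 'origin': array([419.97074559, -22.91963144, 996.76082177]), 'orientation': array([[-0.02147349,  0.98502454, -0.17107174],
       [-0.99970614, -0.0192303 ,  0.01475912],
       [ 0.01124834,  0.1713384 ,  0.98514802]])}
{'clock': 0.1, 'joints': array([ 1.15902881e+00,  3.42622910e-01,  1.52493034e+00, -6.24940973e-06,
        1.27537751e+00, -1.46014023e-01]), 'qvel': array([ 0.00186913, -0.0032645 , -0.00242209,  0.00109365,  0.00240082,
       -0.00015368]), 'tau': array([ 1.07428223e-03, -4.34450305e+01, -2.46488321e+01, -1.91126778e-04,
        4.68809667e-03, -3.61173124e-05]), 'position': array([137.74126813, 506.27527972, 255.70797846]), 'tcp_rot': array([[-9.64895309e-01,  2.62634272e-01, -5.30071330e-04],
       [ 2.62634739e-01,  9.64894546e-01, -1.22865416e-03],
       [ 1.88776243e-04, -1.32473778e-03, -9.99999105e-01]]), 'force': array([-0.02443174, -0.81633493,  0.59337619]), 'torque': array([-0.01389628,  0.04100171,  0.01494601]), 'grip_force': 0.0, 'gripper_width': 85.56127030982415}
25.0
```

View pics/scene0.png

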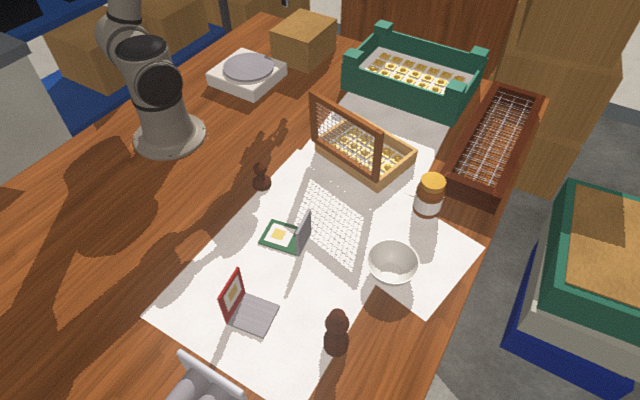

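View pics/top0.png

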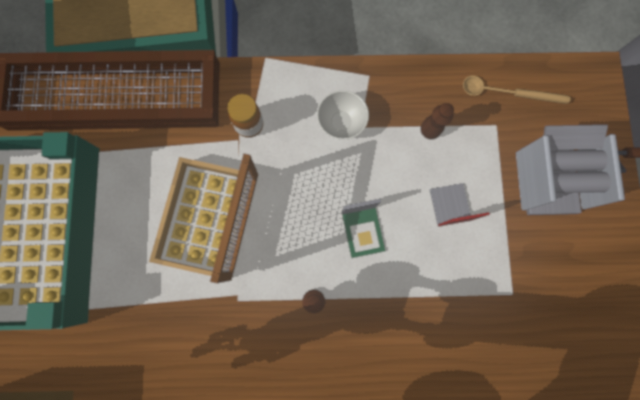

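The top view (image right is -y, up is +x) shows the cover standing from about (247,157) to (218,280). The green plate is at (365,235) with its foot near (362,208). In the scene view the cover spans (310,95)–(380,180) and the foot is near (303,230).

Run:
```python
import cv2,numpy as np
t=cv2.imread('pics/top0.png'); s=cv2.imread('pics/scene0.png')
r=lambda im,x0,y0,w,h,k:cv2.resize(im[y0:y0+h,x0:x0+w],None,fx=k,fy=k,interpolation=cv2.INTER_CUBIC)
a=np.zeros((600,800,3),np.uint8)
def put(c,x,y): a[y:y+c.shape[0],x:x+c.shape[1]]=c
put(r(t,200,145,65,145,4),0,0)      # cover top
put(r(t,335,195,60,70,6),270,0)     # marker top
put(r(s,300,85,130,110,3.0),0,600-330) if 0 else None
cv2.imwrite('pics/c1.png',a)
b=np.zeros((600,800,3),np.uint8);a=b
put(r(s,300,85,125,110,4),0,0); put(r(s,250,200,70,60,4),510,0)
cv2.imwrite('pics/c2.png',b)
```

```text
(no output)
```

View pics/c1.png

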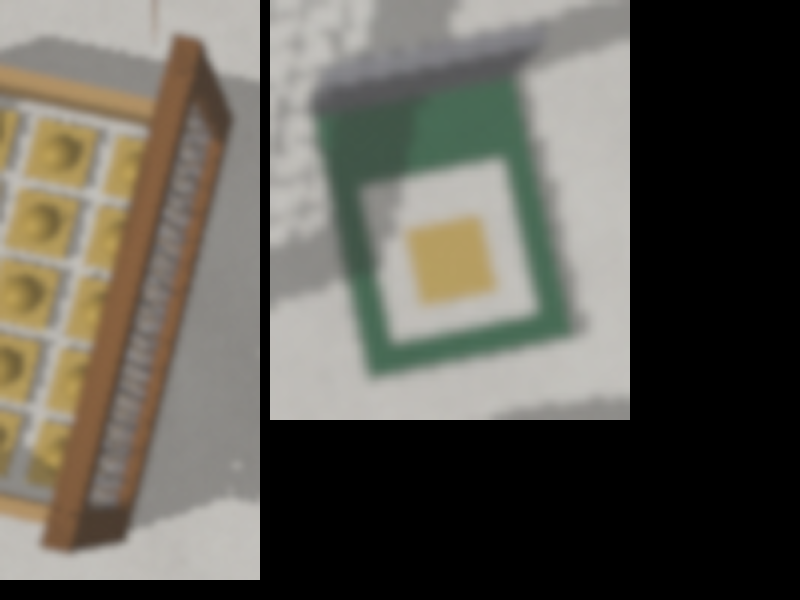

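View pics/c2.png

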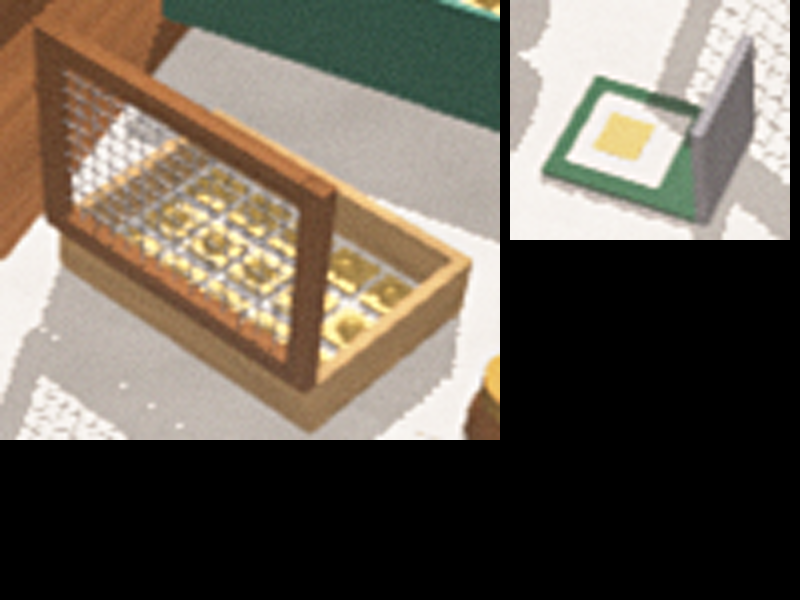

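The zooms show the cover's outer free-edge corners at about (250,155) and (218,282) in top, and (309,93) and (379,133) in scene. The green plate's free corners are at (352,258) and (385,250) in top, and the foot's top corners are at (296,233) and (310,209) in scene.

```bash
cat > h.py <<'E'
import cv2,numpy as np
from cell import imaging
P={n:imaging.camera_params(n) for n in("scene","top")}
def ray(n,p):
    c=P[n]; f=200/np.tan(np.radians(c["vertical_fov"]/2))
    d=c["orientation"]@np.array([(p[0]-c["cx"])/f,-(p[1]-c["cy"])/f,-1]); return np.array(c["origin"]),d/np.linalg.norm(d)
def plane(n,p,z): o,d=ray(n,p); return o+d*(z-o[2])/d[2]
def tri(pt,ps):
    (a,u),(b,v)=ray("top",pt),ray("scene",ps)
    s,t=np.linalg.lstsq(np.c_[u,-v],b-a,rcond=None)[0]; A,B=a+s*u,b+t*v
    return ((A+B)/2).round(1),np.linalg.norm(A-B).round(1)
E
python3 - <<'E'
from h import *
t=cv2.imread('pics/top0.png'); s=cv2.imread('pics/scene0.png')
print("cover outer edge corners")
a=tri((249.4,155.1),(308.6,92.6)); b=tri((217.9,282.1),(379.1,133.3)); print(a,b,np.linalg.norm(a[0]-b[0]))
h1=tri((257.5,174),(311.5,139.5));print('hinge-ish +?',h1)
d=a[0]-b[0]; print('tray yaw',np.degrees(np.arctan2(*sorted([0,0])) if 0 else np.arctan2(d[1],d[0])))
def sub(im,n,box,lo,hi):
    m=cv2.inRange(cv2.cvtColor(im,cv2.COLOR_BGR2HSV),lo,hi); x,y,w,h=box; k=np.zeros_like(m); k[y:y+h,x:x+w]=m[y:y+h,x:x+w]
    c=max(cv2.findContours(k,0,1)[0],key=cv2.contourArea)
    q=cv2.approxPolyDP(cv2.convexHull(c),4,True)[:,0]; return q
for n,im,box in(("top",t,(335,195,60,70)),("scene",s,(250,205,65,55))):
    q=sub(im,n,box,(60,70,30),(95,255,200)); print(n,"green");[print(p,plane(n,p,6).round(0)) for p in q]
print("plate free corners z6",plane("top",(351.3,257.6),6).round(0),plane("top",(384.9,250.1),6).round(0))
print("plate inner corners z6",plane("top",(342.6,213.3),6).round(0),plane("top",(376.3,207.6),6).round(0))
# foot top: scene near (-y) corner and far corner on z=90, top image right/left ends of light strip
print("foot top z90 scene",plane("scene",(295.6,232.8),90).round(0),plane("scene",(310.1,209.1),90).round(0))
print("tri free corners",tri((351.3,257.6),(271.6,219.1)),tri((384.9,250.1),(257.8,243.3)))
for nm,n,p,z in(("red","top",(463,219),0),("stamp","top",(314,300),70),("bowl","top",(343,115),50),("jar","top",(242,108),110),("mill","top",(443,113),140)): print(nm,plane(n,p,z).round(0))
E
```

```text
cover outer edge corners
(array([549.6,  27.7, 365.7]), np.float64(118.7)) (array([485. , 219.1,  65.4]), np.float64(182.4)) 361.9215522734174
hinge-ish +? (array([551.5,  32.5, 235.5]), np.float64(118.0))
tray yaw -71.34978939900132
top green
[374 209] [ 560. -165.    6.]
[383 249] [ 467. -182.    6.]
[353 255] [ 455. -113.    6.]
[350 241] [ 487. -107.    6.]
[359 213] [ 551. -130.    6.]
scene green
[271 220] [ 452. -114.    6.]
[283 223] [ 484. -106.    6.]
[294 237] [ 531. -128.    6.]
[295 253] [ 559. -167.    6.]
[259 242] [ 467. -184.    6.]
plate free corners z6 [ 449. -109.    6.] [ 465. -186.    6.]
plate inner corners z6 [551. -92.   6.] [ 563. -171.    6.]
foot top z90 scene [ 565. -167.   90.] [557. -91.  90.]
tri free corners (array([ 449.8, -108.7,    2.8]), np.float64(0.7)) (array([ 464.7, -186.8,    1.9]), np.float64(0.6))
red [ 533. -372.    0.]
stamp [362. -22.  70.]
bowl [773. -97.  50.]
jar [770. 125. 110.]
mill [ 740. -299.  140.]
```

Run:
```python
from h import *
a=tri((249.4,155.1),(379.1,133.3)); b=tri((217.9,282.1),(308.6,92.6)); print(a,b)
d=a[0]-b[0]; print(np.linalg.norm(d),np.degrees(np.arctan2(d[1],d[0])),(a[0]+b[0])/2)
# tray bottom corner (+x,-y) scene ; hinge frame outer corner lower +x
print(plane("scene",(377.4,191.6),0).round(0), plane("scene",(315,150),0).round(0), tri((257.5,174),(376,180)))
i=np.array([549.,-92]),np.array([563.,-171]);e=i[1]-i[0]; print('marker +x yaw',np.degrees(np.arctan2(e[1],e[0]))+90)
```

```text
(array([633.4,  91.1, 221.1]), np.float64(2.5)) (array([405.7, 147.2, 215.2]), np.float64(0.9))
234.5832687980965 -13.840695491655621 [519.55 119.15 218.15]
[638. 118.   0.] [407. 172.   0.] (array([636.2,  98.1,  61.1]), np.float64(2.2))
marker +x yaw 10.049348588124872
```

Request:
{"fn": "arm_command", "kwargs": {
  "motion": [
    [[0,0,0],[0,0,-3.2],255],
    [[0,0,0],[0,0,-3.2],255],
    [[0,0,0],[-2.62,-1.96,0],255],
    [[0,0,0],[-2.62,-1.96,0],255],
    [[0,0,0],[-2.62,-1.96,0],255],
    [[0,0,0],[-2.62,-1.96,0],255],
    [[0,0,0],[-2.62,-1.96,0],255],
    [[0,0,0],[-2.62,-1.96,0],255],
    [[0,0,0],[-2.62,-1.96,0],255],
    [[0,0,0],[-2.62,-1.96,0],255],
    [[0,0,0],[-2.62,-1.96,0],255],
    [[0,0,0],[-2.62,-1.96,0],255],
    [[0,0,0],[-2.62,-1.96,0],255],
    [[0,0,0],[-2.62,-1.96,0],255],
    [[0,0,0],[-2.62,-1.96,0],255],
    [[0,0,0],[-2.62,-1.96,0],255],
    [[0,0,0],[-2.62,-1.96,0],255],
    [[0,0,0],[-2.62,-1.96,0],255],
    [[0,0,0],[-2.62,-1.96,0],255],
    [[0,0,0],[-2.62,-1.96,0],255]
  ]
}}

```text
clock: 1.77
position: [500.8, 40.8, 319.9]
tcp_rot: [[-0.965, 0.263, -0.001], [0.263, 0.965, 0.0], [0.001, -0.0, -1.0]]
force: [0.2, -0.2, 0.3]
gripper_width: -0.4
grip_force: 0.0
```

Request:
{"fn": "arm_command", "kwargs": {
  "motion": [
    [[0,0,0],[0,0,2.6],255],
    [[0,0,0],[0,0,2.6],255],
    [[0,0,0],[0,0,2.6],255],
    [[0,0,0],[0,0,2.6],255],
    [[0,0,0],[0,1.0,0],255],
    [[0,0,0],[0,1.0,0],255],
    [[0,0,0],[0,1.0,0],255],
    [[0,0,0],[0,1.0,0],255],
    [[0,0,0],[0,0.8,0],255],
    [[0,0,0],[0,0.8,0],255],
    [[0,0,0],[0,0.8,0],255],
    [[0,0,0],[0,0.8,0],255],
    [[0,0,0],[0,0.8,0],255],
    [[0,0,0],[0,0.8,0],255],
    [[0,0,0],[0,0.8,0],255],
    [[0,0,0],[0,0.8,0],255]
  ]
}}

```text
clock: 3.1
position: [527.7, 143.3, 216.2]
tcp_rot: [[-0.965, 0.263, -0.0], [0.263, 0.965, 0.0], [0.0, -0.0, -1.0]]
force: [-1.0, -1.0, -0.8]
gripper_width: 0.1
grip_force: 0.2
```

Request:
{"fn": "arm_command", "kwargs": {
  "motion": [
    [[0,0,0],[0,0.8,0],255],
    [[0,0,0],[0,0.8,0],255],
    [[0,0,0],[0,0.8,0],255],
    [[0,0,0],[0,0.8,0],255],
    [[0,0,0],[0,0.8,0],255],
    [[0,0,0],[0,0.8,0],255],
    [[0,0,0],[0,0.8,0],255],
    [[0,0,0],[0,0.8,0],255],
    [[0,0,0],[0,0.8,0],255],
    [[0,0,0],[0,0.8,0],255]
  ]
}}

```text
clock: 3.93
position: [548.8, 220.7, 216.3]
tcp_rot: [[-0.965, 0.263, 0.0], [0.263, 0.965, 0.0], [-0.0, 0.0, -1.0]]
force: [0.4, -0.8, 0.1]
gripper_width: 0.2
grip_force: 0.0
```

Request:
{"fn": "arm_command", "kwargs": {
  "motion": [
    [[0,0,0],[0,0.8,0],255],
    [[0,0,0],[0,0.8,0],255],
    [[0,0,0],[0,0,0],255],
    [[0,0,0],[0,0,0],255],
    [[0,0,0],[0,0,0],255],
    [[0,0,0],[0,0,0],255],
    [[0,0,0],[0,0,0],255],
    [[0,0,0],[0,0,0],255],
    [[0,0,0],[0,0,0],255],
    [[0,0,0],[0,0,0],255],
    [[0,0,0],[0,0,0],255],
    [[0,0,0],[0,0,0],255],
    [[0,0,0],[0,0,0],255]
  ]
}}

```text
clock: 5.02
position: [552.8, 235.2, 216.3]
tcp_rot: [[-0.965, 0.263, 0.0], [0.263, 0.965, 0.0], [-0.0, 0.0, -1.0]]
force: [0.6, 0.2, -0.1]
gripper_width: 0.4
grip_force: 0.0
```

Run:
```python
from cell import imaging
import cv2
cv2.imwrite("pics/s1.png",imaging.capture("scene")[:,:,::-1])
```

```text
(no output)
```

View pics/s1.png

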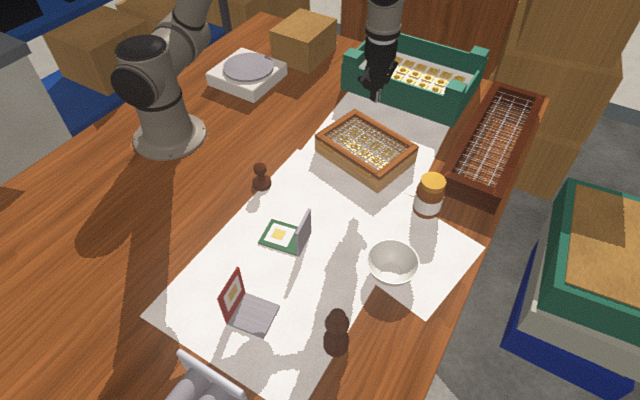

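The cover lies flat on the tray around (365,148), and the green marker is unmoved at (285,235). I'll move behind its foot next.

Request:
{"fn": "arm_command", "kwargs": {
  "motion": [
    [[0,0,0],[-0.385,-3.15,0],255],
    [[0,0,0],[-0.385,-3.15,0],255],
    [[0,0,0],[-0.385,-3.15,0],255],
    [[0,0,0],[-0.385,-3.15,0],255],
    [[0,0,0],[-0.385,-3.15,0],255],
    [[0,0,0],[-0.385,-3.15,0],255],
    [[0,0,0],[-0.385,-3.15,0],255],
    [[0,0,0],[-0.385,-3.15,0],255],
    [[0,0,0],[-0.385,-3.15,0],255],
    [[0,0,0],[-0.385,-3.15,0],255],
    [[0,0,0],[-0.385,-3.15,0],255],
    [[0,0,0],[-0.385,-3.15,0],255],
    [[0,0,-0.11],[0,0,0],255],
    [[0,0,-0.11],[0,0,0],255],
    [[0,0,-0.11],[0,0,0],255],
    [[0,0,-0.11],[0,0,0],255]
  ]
}}

```text
clock: 6.4
position: [498.0, -142.0, 216.3]
tcp_rot: [[-0.984, -0.178, 0.0], [-0.178, 0.984, 0.0], [-0.0, 0.0, -1.0]]
force: [-0.7, 0.1, -0.1]
gripper_width: 0.0
grip_force: 0.0
```

Request:
{"fn": "arm_command", "kwargs": {
  "motion": [
    [[0,0,0],[0,0,3.2],255],
    [[0,0,0],[0,0,3.2],255],
    [[0,0,0],[0,0,3.2],255],
    [[0,0,0],[0,0,3.0],255],
    [[0,0,0],[-0.8,0,0],255],
    [[0,0,0],[-0.8,0,0],255],
    [[0,0,0],[-0.8,0,0],255],
    [[0,0,0],[-0.8,0,0],255],
    [[0,0,0],[-0.5,0,0],255],
    [[0,0,0],[-0.4,0,0],255],
    [[0,0,0],[-0.4,0,0],255],
    [[0,0,0],[-0.4,0,0],255],
    [[0,0,0],[-0.4,0,0],255],
    [[0,0,0],[-0.4,0,0],255],
    [[0,0,0],[-0.4,0,0],255]
  ]
}}

```text
clock: 7.65
position: [558.3, -130.9, 90.3]
tcp_rot: [[-0.985, -0.173, -0.0], [-0.173, 0.985, 0.0], [0.0, 0.0, -1.0]]
force: [-0.6, 0.7, 0.1]
gripper_width: 0.3
grip_force: 0.4
```

Run:
```python
from cell import imaging
import cv2,numpy as np
a=imaging.capture("scene")[180:300,220:340,::-1];b=imaging.capture("top")[170:290,300:420,::-1]
cv2.imwrite("pics/s2.png",cv2.resize(np.hstack([a,b]),None,fx=3,fy=3,interpolation=2))
```

```text
(no output)
```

View pics/s2.png

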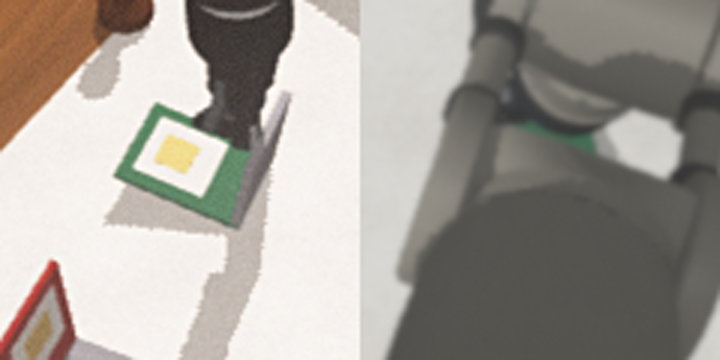

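The scene crop shows the marker tilting about its heel with the fingers on the foot's inner face; I'll keep pushing gently.

Request:
{"fn": "arm_command", "kwargs": {
  "motion": [
    [[0,0,0],[-0.4,0,0],255],
    [[0,0,0],[-0.4,0,0],255],
    [[0,0,0],[-0.4,0,0],255],
    [[0,0,0],[-0.4,0,0],255],
    [[0,0,0],[-0.4,0,0],255],
    [[0,0,0],[-0.4,0,0],255],
    [[0,0,0],[-0.4,0,0],255],
    [[0,0,0],[-0.4,0,0],255]
  ]
}}

```text
clock: 8.42
position: [590.2, -125.4, 90.3]
tcp_rot: [[-0.985, -0.173, 0.0], [-0.173, 0.985, 0.0], [-0.0, 0.0, -1.0]]
force: [0.2, -0.1, -0.7]
gripper_width: -0.0
grip_force: 0.0
```

Run:
```python
from cell import imaging
import cv2,numpy as np
a=imaging.capture("scene")[180:300,220:340,::-1]
cv2.imwrite("pics/s3.png",cv2.resize(a,None,fx=4,fy=4,interpolation=2))
```

```text
(no output)
```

View pics/s3.png

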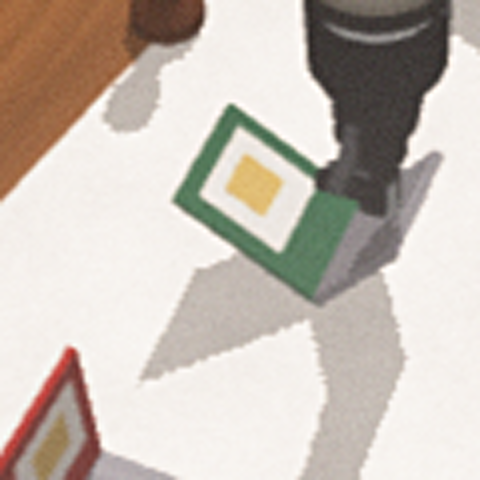

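The marker is now tilted roughly 35–40° with its heel still in place, so it should drop soon.

Request:
{"fn": "arm_command", "kwargs": {
  "motion": [
    [[0,0,0],[-0.4,0,0],255],
    [[0,0,0],[-0.4,0,0],255],
    [[0,0,0],[-0.4,0,0],255],
    [[0,0,0],[0,0,0],255],
    [[0,0,0],[0,0,0],255],
    [[0,0,0],[0,0,0],255],
    [[0,0,0],[0,0,0],255],
    [[0,0,0],[0,0,0],255],
    [[0,0,0],[0,0,0],255]
  ]
}}

```text
clock: 9.22
position: [601.4, -123.4, 90.3]
tcp_rot: [[-0.985, -0.173, 0.0], [-0.173, 0.985, 0.0], [-0.0, 0.0, -1.0]]
force: [0.5, -0.4, -0.5]
gripper_width: 0.3
grip_force: 0.0
```

Run:
```python
from cell import imaging
import cv2,numpy as np
a=imaging.capture("scene")[180:300,220:340,::-1]
cv2.imwrite("pics/s4.png",cv2.resize(a,None,fx=4,fy=4,interpolation=2))
```

```text
(no output)
```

View pics/s4.png

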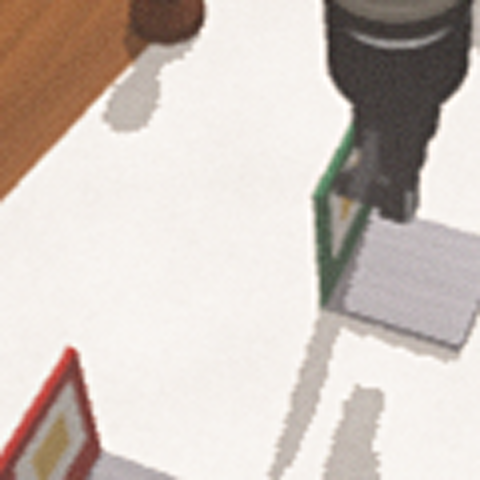

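The marker stands on its foot, with the fingers clear of the plate. I'll withdraw straight up.

Request:
{"fn": "arm_command", "kwargs": {
  "motion": [
    [[0,0,0],[0,0,-1.5],255],
    [[0,0,0],[0,0,-1.5],255],
    [[0,0,0],[0,0,-2.5],255],
    [[0,0,0],[0,0,-3],255],
    [[0,0,0],[0,0,-3],255],
    [[0,0,0],[0,0,-3],255],
    [[0,0,0],[0,0,-3],255],
    [[0,0,0],[0,0,0],255],
    [[0,0,0],[0,0,0],255],
    [[0,0,0],[0,0,0],255],
    [[0,0,0],[0,0,0],255],
    [[0,0,0],[0,0,0],255]
  ]
}}

```text
clock: 10.27
position: [600.9, -123.3, 263.6]
tcp_rot: [[-0.985, -0.173, -0.003], [-0.173, 0.985, 0.001], [0.003, 0.002, -1.0]]
force: [-0.1, 0.1, 0.5]
gripper_width: -0.0
grip_force: 0.0
```

Run:
```python
from cell import imaging
import cv2,numpy as np
cv2.imwrite("pics/s5.png",imaging.capture("scene")[:,:,::-1])
```

```text
(no output)
```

View pics/s5.png

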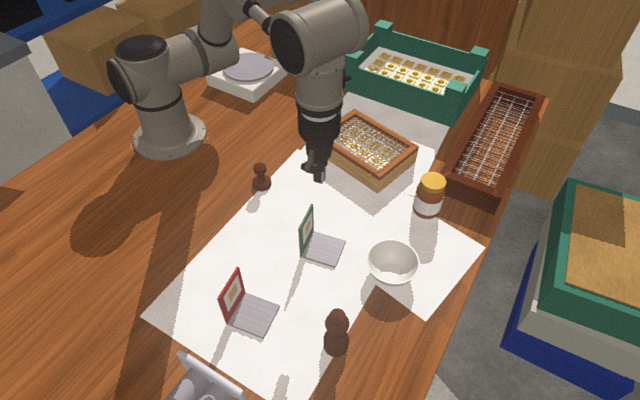

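The green marker stands at (305,240), the cover is shut at (370,145), everything else is in place, and the arm is clear.

```bash
python3 -c "
from cell import order
print(order.hand_in())"
```

```text
the job is handed in; nothing more can be done
None
```

The cover is shut on the tray, the green marker stands upright on its foot about where it lay, nothing else looks moved in the last picture, and the job is handed in (no verdict was shown).

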